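# Weigh the valve body on the spring balance

## Robot

A 6-joint arm with a two-finger parallel gripper is mounted at the origin on a cart in front of the work surface, level with it; the furniture and walls round the work are solid. World frame = base frame: x ahead of the robot, y to its left, z up, the work surface at z = 0. Lengths are in m, angles in rad, forces in N, time in s.
With the tool pointing down it reaches from about 0.275 to 0.725 m from the base axis. Payload 15.9 kg.
Tool frame: the origin (TCP) lies between the finger pads; the fingertips stand 11 mm ahead of it and the grasp point (between the pads) lies 8 mm behind it; z points along the fingers, y is the line along which they close (so a half turn about z gives the same grasp; the last joint's range is limited). The gripper opens to 85 mm and grips with 20 to 120 N. Pads are 22 mm wide; open, the fingers measure 114 mm over their backs; the gripper's body (76 mm by 85 mm) begins 54 mm behind the grasp point. The pads swing forward as they close: fully open they stand 13 mm farther back than shut.
Start: joints at [-1.219, 0.213, -0.034, 1.323, 0, 1.571], TCP at [0.172, -0.469, 0.208] pointing down, gripper open.
Joint ranges: [-2.98, 2.98], [-0.74, 1.72], [-1.14, 1.35], [-2.1, 2.04], [-1.57, 1.44], [-3.14, 3.14]. Speed limits (rad/s): [1.89, 1.89, 2.39, 2.57, 3.14, 3.14].

## Interface

Orientations are given as [roll, pitch, yaw] about the fixed x, y, z axes, in that order (R = Rz(yaw) Ry(pitch) Rx(roll)).
In Python, from workcell import bot, imaging gives the robot as it stands.
- The arm moves only by the tool drive_tool, never from a script. Its argument "plan" is a list of rows, each a list of 3 entries, a list of its own where there are three numbers: the closure, from 0 (fully open) to 1 (shut), then the shift along the world's x, y, z in mm, then the turn about the world's z in degrees. In form: [[gripper, [tx, ty, tz], yaw], ...]. A call has 1 to 20 rows; each row shifts and turns the commanded pose from where the row before left it; what a row does not reach is not made up. A row lasts 1/12 s, in which the tool goes at most 41.7 mm and 7.16 degrees, less where a joint would pass 70% of its speed; a pose out of reach is approached as far as the arm can. A call with a gripper value outside its range is refused whole. The fingers move at their own pace and stop on an object; the grip force is fixed at half the most. Time passes only in rows, so rows that do not move let the fingers close. It gives the time, the measured TCP pose, the force, the opening and the grip force at its end, in the units of the state.
- bot.read_state(): the state, without advancing time (a new reading comes with each control period).
- imaging.capture(name): name is "scene" or "top"; returns the picture (480x640x3 uint8, red, green, blue); there is no depth.
- imaging.camera_info(name): a dict with "camera_matrix" (3x3 intrinsics, pixels), "rvec" (rotation vector, rad) and "tvec" (3), from world to camera coordinates, as OpenCV has them. Camera axes: x right, y down, z forward; pixel columns grow to the right and rows downward; lengths in m; the calibration is good to about 2 mm. A picture is of the moment at which its call begins. camera_info takes no time and is no camera call.
- bot.job_done(): hands the job in; it is judged then, once.
The state is a dict: "time": time; "q": joint angles; "dq": joint speeds; "effort": joint torques, N m; "ee_pos": TCP position; "tool_rot": TCP orientation; "ft_force": force on the tool from outside, world axes, zero at the start; "moment": the same for the moment, N m; "width": finger opening in m; "grasp_force": force on a finger pad.
Only numpy, scipy, OpenCV 4.12 (cv2) and the standard library are available. Lean on these libraries where they do the work, as an engineer would, in place of code of your own. Each camera call takes 0.05 s, during which the arm holds its last target. There are 200 camera calls.

## Task

Hang the valve body (the steel part with a flanged pipe stub on either side) by its wire stirrup from the hook of the spring balance. Lower it on gently, so that the hook never runs down to its stop, then let go and let it hang free and come to rest so that the balance can be read. Leave the plain round weight with the same stirrup where it stands.

Things in the scene. Friction and masses are not known exactly. Their poses are not given: they have to be found in the camera images.
- valve_grip (a point): Centre of the finger tab on top of the valve body, 14 mm along x, 26 mm along y, 19 mm above and below this point; grip across either. Loose, stands upright (z up), 0.25 kg, steel; its foot is 170 mm below this point. Under the tab a stem 10 mm thick, then the flat wire stirrup in the y-z plane, then a round body 46 mm wide, pipe stubs to +y and -y, 80 mm over the flanges.
- valve_eye (a point): Point of the valve body's stirrup that comes to lie on hook_seat when it hangs, 64 mm below valve_grip, same axes. The stirrup's window is open along x, 46 mm wide; its roof is an upside-down V (peak 4 mm above this point, falling 18 mm over 26 mm to either side) that centres itself on the hook; its floor is 52 mm below this point. Wire 6 mm.
- hook_seat (a point): Centre of the 7 mm hook wire at the foot of its trough, 160 mm above the bench when empty; moves with the hook. x points from the open tip to the column, z up. In the x-z plane: trough flat from x -8 to 8 mm, upturned tip, top at x -26, z +26 mm; at x 26 mm an arm 16 mm higher runs to the column. Bring the stirrup over the tip along +x, window facing it, then lower it (either way round).
- balance: The spring balance, fixed to the bench: origin on the bench right below the hook's trough, x towards its column, z up. Base plate 12 mm thick, 90 mm wide, from x = 25 to 140 mm; column 58 mm wide, from x = 98 to 138 mm, 230 mm tall with its top screw.
- hook (a joint): Travel of the hook downward under load, m: 0 empty, 0.045 at its lower stop. A damped spring of 120 N/m: the weight of the valve body (0.2 to 0.3 kg) pulls it down by 0.016 to 0.025.
- sinker_grip (a point): Centre of the finger tab of the other part, to be left alone: a plain round steel weight, 50 mm wide and 46 mm tall, with the same stirrup and tab, standing loose on the bench; its foot is 170 mm below this point.

How it is judged:
At the end, for the whole second after the job is handed in: The valve body hangs free on the hook: the peak of its stirrup within 15 mm of the hook's trough, upright within about 11 degrees, the hook pulled down by its weight (12 to 30 mm) and at rest (hook slower than 10 mm/s, part slower than 30 mm/s and 0.4 rad/s) (distance between valve_eye and hook_seat below 0.015 m and angle between valve_grip's own z axis and vertical below 0.2 rad and value of joint hook between 0.012 and 0.03 m and velocity of joint hook between -0.01 and 0.01 m/s and linear speed of valve below 0.03 m/s and angular speed of valve below 0.4 rad/s); the robot touches nothing.
It fails at once if The hook is driven down to its stop (more than 42 mm) (value of joint hook above 0.042 m).
It fails at once if The plain round weight is moved by more than 30 mm (distance of sinker_grip from where it was at the start of the episode above 0.03 m).
It also fails if it takes over 38 s, if anything falls off the work surface, if the arm or the gripper's body presses on something with over 40 N, if the wrist force passes 120 N, or if a joint passes its speed limit or range.

## Working session

There is one attempt and no reset: what is moved stays moved. The work goes in short steps, Python scripts to look and compute and a tool call to move; the robot and the scene stay as the last step left them, time stands still between calls to the robot, and variables do not carry over. Pictures are saved under pics/ and viewed, at most 10 in all, crops included, and the job is handed in when it is done.

Besides the shell and the picture viewer there is one more tool, called after "Emit:" in YAML: its name, and indented under it one key for each argument. drive_tool: Moves the arm, as the interface text tells. Its arguments: {"type":"object","properties":{"plan":{"type":"array","items":{"type":"array"}}},"required":["plan"]}

```bash
mkdir -p pics
cat > h.py <<'E'
import numpy as np, cv2
from workcell import bot, imaging
def cam(n):
    i=imaging.camera_info(n); K=np.array(i["camera_matrix"],float); R=cv2.Rodrigues(np.array(i["rvec"],float))[0]; t=np.array(i["tvec"],float).ravel(); return K,R,t
def ray(n,u,v):
    K,R,t=cam(n); return -R.T@t, R.T@np.linalg.solve(K,[u,v,1.])
def onz(n,u,v,z):
    c,d=ray(n,u,v); return c+d*(z-c[2])/d[2]
def proj(n,p):
    K,R,t=cam(n); q=K@(R@np.array(p)+t); return q[:2]/q[2]
def two(a,b):
    c1,d1=ray("scene",*a); c2,d2=ray("top",*b)
    s=np.linalg.lstsq(np.c_[d1,-d2],c2-c1,rcond=None)[0]
    p,q=c1+s[0]*d1,c2+s[1]*d2; return (p+q)/2,np.linalg.norm(p-q)
def snap(n,f):
    im=imaging.capture(n); cv2.imwrite("pics/"+f,im[:,:,::-1]); return im
E
python3 - <<'E'
from h import *
np.set_printoptions(precision=3,suppress=True)
for n in("scene","top"):
    snap(n,n+"1.png"); K,R,t=cam(n); print(n,-R.T@t,R[2],K[0,0])
s=bot.read_state(); print(s["time"],s["ee_pos"],s["tool_rot"],s["ft_force"],s["width"])
E
```

```text
scene [-0.351  0.717  0.811] [ 0.627 -0.599 -0.498] 617.4818721865872
top [ 0.389 -0.072  1.35 ] [ 0.07  -0.011 -0.997] 545.643883895283
0.1 [ 0.172 -0.469  0.208] [-3.141 -0.     0.352] [ 0.106  0.157 -0.244] 0.08552379835454371
```

View pics/scene1.png

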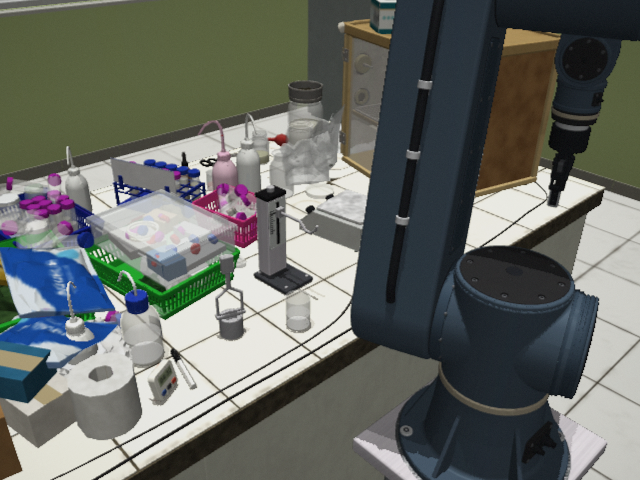

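View pics/top1.png

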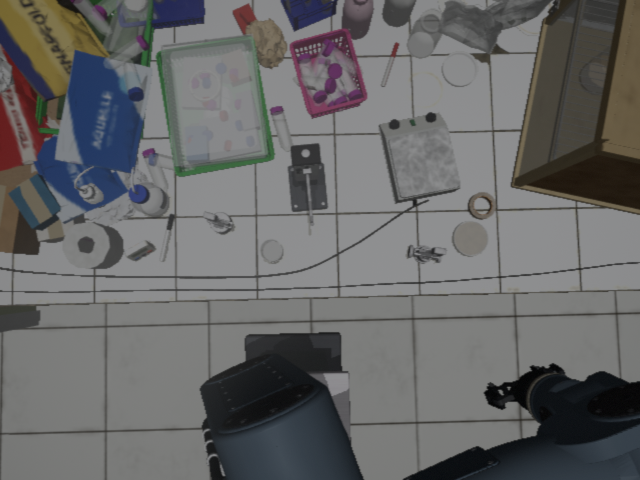

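The scene view shows the balance (column about 270,235, hook towards 310,225) and the plain weight at (230,300). The valve is hidden behind the arm there. In the top view the balance is at (308,185), the weight at (219,222) and the valve at (427,253). I'll zoom in.

Run:
```python
from h import *
np.set_printoptions(precision=3,suppress=True)
t=cv2.imread("pics/top1.png"); s=cv2.imread("pics/scene1.png")
a=cv2.resize(t[225:280,392:462],None,fx=5.7,fy=5.4,interpolation=3)[:297,:399]
f=lambda im,u,v,w,h,k:cv2.resize(im[v:v+h,u:u+w],(w*k,h*k),interpolation=2)
A=f(t,395,230,66,50,6);B=f(t,280,140,66,100,6);C=f(s,240,180,90,100,4)
cv=np.zeros((600,800,3),np.uint8);cv[:300,:396]=A;cv[:600,400:796]=B;cv[300:,:360]=f(s,240,180,90,75,4)
cv2.imwrite("pics/crop1.png",cv)
print("valve tab z.18",onz("top",427,253,.18)); print("tip",onz("top",310,233,.186),"col top",onz("top",305,153,.23),"base",onz("top",308,210,.012))
```

```text
valve tab z.18 [ 0.43  -0.325  0.18 ]
tip [ 0.479 -0.075  0.186] col top [ 0.642 -0.068  0.23 ] base [ 0.549 -0.071  0.012]
```

View pics/crop1.png

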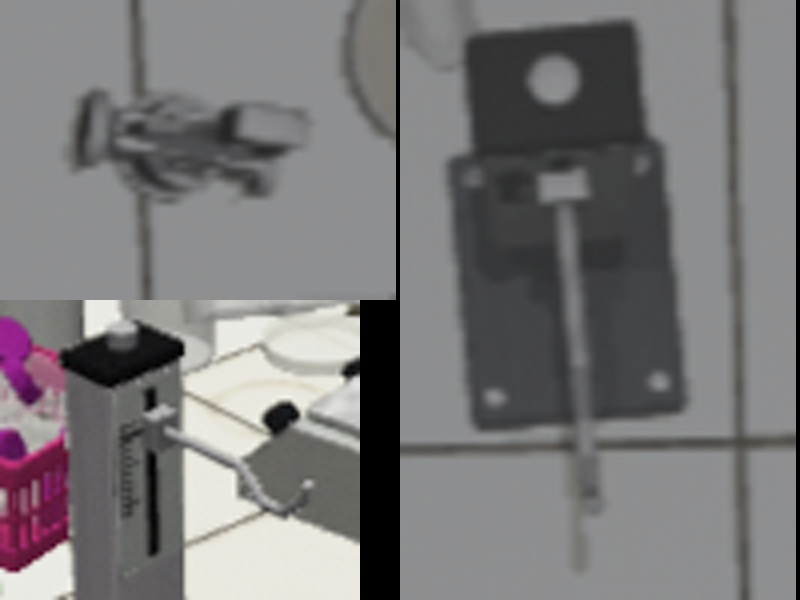

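The crop shows the valve's tab top at about (440,251) and its flanges near (410,252) and (438,260). The hook tip is at about (312,224), and the arm meets the column at about (307,172). The base plate is turned about 5°.

Run:
```python
from h import *
np.set_printoptions(precision=4,suppress=True)
c=lambda x,y,u,v:(u+x/6,v+y/6)
print("tab",onz("top",*c(272,122,395,230),.189))
f1=onz("top",*c(92,130,395,230),.04);f2=onz("top",*c(262,178,395,230),.04)
print("fl",f1,f2,(f1+f2)/2,np.linalg.norm(f1-f2),np.degrees(np.arctan2(*(f1-f2)[[1,0]]))-90)
B=lambda x,y,z:onz("top",*c(x-400,y,280,140),z)
p=[B(450,160,.012),B(662,142,.012),B(475,428,.012),B(686,408,.012)]
for q in p: print(q)
for a,b in((2,0),(3,1)): print("yaw",np.degrees(np.arctan2(*(p[a]*-1+p[b])[[1,0]])))
print("front mid",(p[2]+p[3])/2,"w",np.linalg.norm(p[2]-p[3]))
col=B(553,80,.23);print("screw",col)
tip=two((240+307/4,180+185/4),c(193,500,280,140)); print("tip",tip)
arm=[B(565,210,.1795),B(588,440,.1795)];print("arm",arm,np.degrees(np.arctan2(*(arm[0]-arm[1])[[1,0]])))
```

```text
tab [ 0.4348 -0.3516  0.189 ]
fl [ 0.4392 -0.3151  0.04  ] [ 0.4183 -0.3826  0.04  ] [ 0.4288 -0.3488  0.04  ] 0.07066460696033701 -17.157636591193096
[ 0.6581 -0.025   0.012 ]
[ 0.6637 -0.1128  0.012 ]
[ 0.5465 -0.033   0.012 ]
[ 0.5528 -0.1199  0.012 ]
yaw 4.085200127877585
yaw 3.656644981137512
front mid [ 0.5497 -0.0765  0.012 ] w 0.08712273384402873
screw [ 0.6416 -0.069   0.23  ]
tip (array([ 0.5005, -0.0788,  0.1824]), np.float64(0.0025567954528577354))
arm [array([ 0.6053, -0.0721,  0.1795]), array([ 0.5216, -0.0784,  0.1795])] 4.330117562357698
```

Emit:
drive_tool:
  plan:
    - [0,[0,0,26],0]
    - [0,[0,0,26],0]
    - [0,[16,7,0],-2.3]
    - [0,[16,7,0],-2.3]
    - [0,[16,7,0],-2.3]
    - [0,[16,7,0],-2.3]
    - [0,[16,7,0],-2.3]
    - [0,[16,7,0],-2.3]
    - [0,[16,7,0],-2.3]
    - [0,[16,7,0],-2.3]
    - [0,[16,8,0],-2.3]
    - [0,[16,8,0],-2.3]
    - [0,[16,8,0],-2.3]
    - [0,[16,8,0],-2.3]
    - [0,[16,8,0],-2.3]
    - [0,[16,8,0],-2.3]
    - [0,[18,7,0],-2.3]
    - [0,[19,8,0],-2.3]
    - [0,[0,0,0],0]
    - [0,[0,0,0],0]

```text
time: 1.77
ee_pos: [0.4337, -0.3499, 0.2598]
tool_rot: [-3.141, 0.001, -0.289]
ft_force: [-0.3, 0.3, -0.3]
width: 0.0852
grasp_force: 0.0
```

Run:
```python
from h import *
np.set_printoptions(precision=4,suppress=True)
s=bot.read_state(); print(s["time"],s["ee_pos"],s["tool_rot"],s["q"])
a=snap("scene","s2.png")[:,:,::-1]; b=snap("top","t2.png")[:,:,::-1]
p=proj("scene",[.433,-.35,.1]);print(p,proj("scene",[.433,-.35,.17]),proj("top",[.433,-.35,.17]))
u,v=int(p[0])-65,int(p[1])-75; print(u,v)
cv=np.zeros((600,800,3),np.uint8)
A=cv2.resize(a[v:v+150,u:u+100],(400,600),interpolation=2);cv[:,:400]=A
cv[:400,400:]=cv2.resize(b[210:310,380:480],(400,400),interpolation=2)
cv2.imwrite("pics/c2.png",cv)
```

```text
1.7667 [ 0.4337 -0.3499  0.2598] [-3.1412  0.001  -0.2887] [-0.6788  0.3373  0.2603  1.4949 -0.0001  2.7515]
[418.8637 230.8873] [421.6137 204.7549] [437.5269 251.5916]
353 155
```

View pics/c2.png

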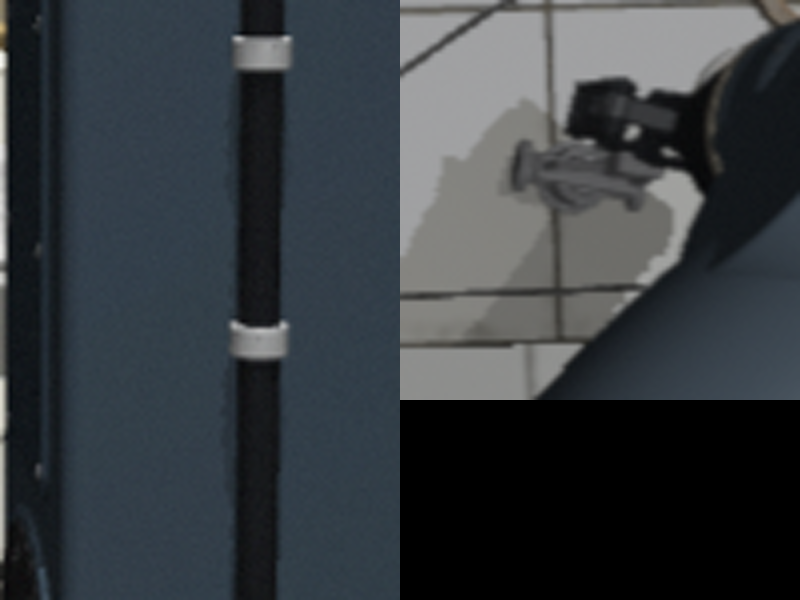

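Run:
```python
from h import *
np.set_printoptions(precision=4,suppress=True)
c=np.array([.4337,-.35]);y=np.array([.285,.958])
for k in(-.05,.05):
  q=proj("top",[*(c+k*y),.26]);print(q,(q-[380,210])*4+[400,0])
print((proj("top",[*c,.189])-[380,210])*4+[400,0])
```

```text
[472.1331 255.8738] [768.5326 183.495 ]
[423.876  242.7913] [575.5041 131.165 ]
[638.3678 163.5379]
```

Emit:
drive_tool:
  plan:
    - [0,[0,0,-20],0]
    - [0,[0,0,-20],0]
    - [0,[0,0,-20],0]
    - [0,[0,0,-20],0]
    - [0,[0,0,-12],0]
    - [0,[0,0,-8],0]
    - [0,[0,0,0],0]
    - [0,[0,0,0],0]

```text
time: 2.53
ee_pos: [0.4329, -0.3506, 0.1608]
tool_rot: [3.142, -0.0, -0.291]
ft_force: [0.4, -0.0, 0.3]
width: 0.0853
grasp_force: 0.0
```

Run:
```python
from h import *
b=snap("top","t3.png")[:,:,::-1]
cv2.imwrite("pics/c3.png",cv2.resize(b[220:290,390:490],(800,560),interpolation=2))
```

```text
(no output)
```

View pics/c3.png

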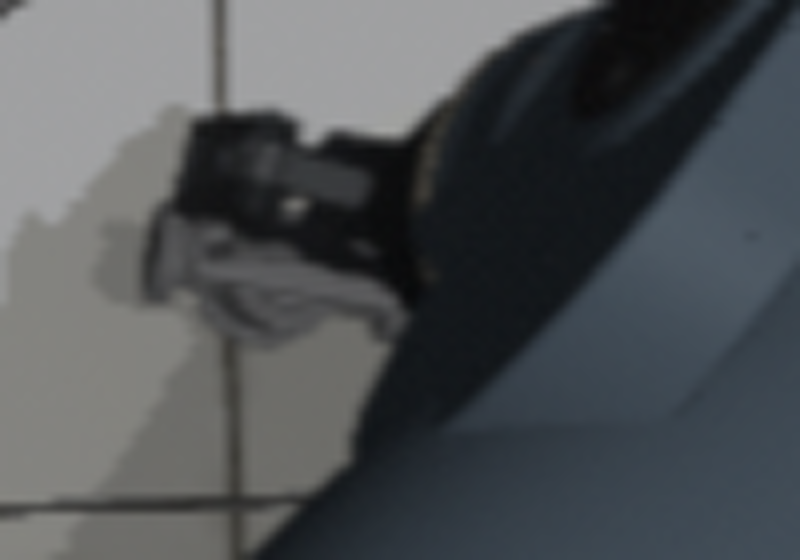

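The fingers straddle the tab at crop (310,200), with no contact. One finger is visible at (240,150). Closing now.

Emit:
drive_tool:
  plan:
    - [1,[0,0,0],0]
    - [1,[0,0,0],0]
    - [1,[0,0,0],0]
    - [1,[0,0,0],0]
    - [1,[0,0,0],0]
    - [1,[0,0,0],0]
    - [1,[0,0,0],0]
    - [1,[0,0,0],0]
    - [1,[0,0,0],0]
    - [1,[0,0,0],0]

```text
time: 3.42
ee_pos: [0.4336, -0.3506, 0.161]
tool_rot: [3.141, -0.001, -0.29]
ft_force: [-1.2, 0.5, 6.0]
width: 0.0229
grasp_force: 58.5
```

Emit:
drive_tool:
  plan:
    - [1,[0,0,5],0]
    - [1,[0,0,15],0]
    - [1,[0,0,20],0]
    - [1,[0,0,20],0]
    - [1,[0,0,20],0]
    - [1,[0,0,15],0]
    - [1,[0,0,5],0]
    - [1,[0,0,0],0]

```text
time: 4.08
ee_pos: [0.4337, -0.3507, 0.2613]
tool_rot: [3.141, -0.001, -0.29]
ft_force: [0.6, 0.1, -2.7]
width: 0.0228
grasp_force: 59.2
```

Emit:
drive_tool:
  plan:
    - [1,[0,7,0],0.6]
    - [1,[1,14,0],1]
    - [1,[1,18,0],1.4]
    - [1,[1,18,0],1.4]
    - [1,[1,18,0],1.4]
    - [1,[1,18,0],1.4]
    - [1,[1,18,0],1.4]
    - [1,[1,18,0],1.4]
    - [1,[1,18,0],1.4]
    - [1,[1,18,0],1.4]
    - [1,[1,18,0],1.4]
    - [1,[1,18,0],1.4]
    - [1,[1,18,0],1.4]
    - [1,[0,18,0],1.4]
    - [1,[0,16,0],1.2]
    - [1,[0,10,0],1]
    - [1,[0,4,0],0]
    - [1,[0,0,0],0]
    - [1,[0,0,0],0]
    - [1,[0,0,0],0]

```text
time: 5.75
ee_pos: [0.4452, -0.0839, 0.2602]
tool_rot: [3.141, 0.0, 0.068]
ft_force: [0.3, 0.1, -2.6]
width: 0.0227
grasp_force: 59.2
```

Run:
```python
from h import *
np.set_printoptions(precision=4,suppress=True)
s=bot.read_state(); print(s["time"],s["ee_pos"],s["tool_rot"],s["q"],s["ft_force"])
a=snap("scene","s4.png")[:,:,::-1]; b=snap("top","t4.png")[:,:,::-1]
p=s["ee_pos"];print(proj("scene",p),proj("top",p))
cv=np.zeros((600,800,3),np.uint8)
cv[:,:400]=cv2.resize(a[180:330,240:340],(400,600),interpolation=2)
cv[:600,400:]=cv2.resize(b[150:300,260:360],(400,600),interpolation=2)
cv2.imwrite("pics/c4.png",cv)
```

```text
5.75 [ 0.4452 -0.0839  0.2602] [3.1414 0.0003 0.0683] [-0.1861  0.1128 -0.0241  1.4341 -0.0002  2.8873] [ 0.3458  0.1046 -2.6259]
[338.0912 201.4484] [315.0693 246.7263]
```

View pics/c4.png

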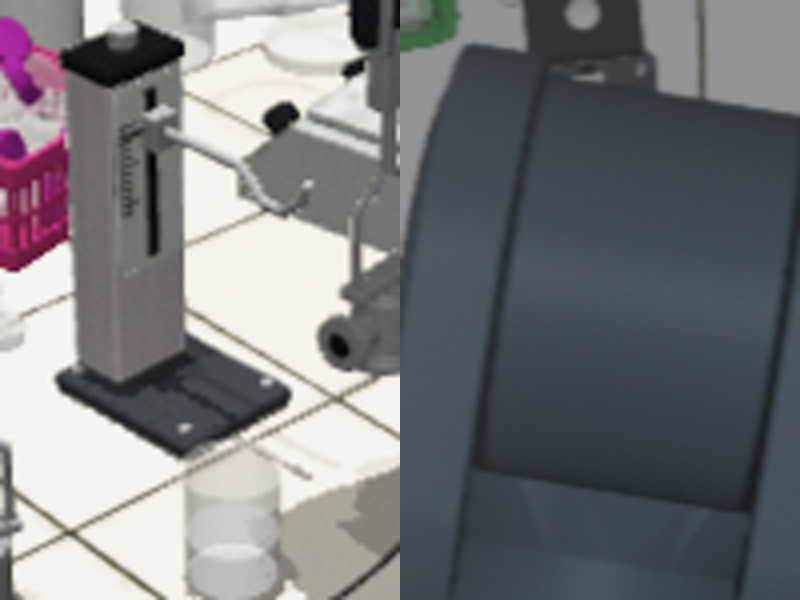

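The scene view shows the valve held upright: near flange at crop (340,342), stirrup leg at (360,230), and hook tip at (307,185). The arm blocks the top view. I'll crop further right to see the stirrup.

Run:
```python
from h import *
np.set_printoptions(precision=4,suppress=True)
a=cv2.imread("pics/s4.png")
cv2.imwrite("pics/c5.png",cv2.resize(a[170:290,290:390],(660,792)[0:1]+(600,) if 0 else (500,600),interpolation=2))
R=lambda d:np.array([np.cos(.0683),np.sin(.0683)])*d
f=lambda x,y,z:(proj("scene",[.4452+np.cos(.0683)*x-np.sin(.0683)*y,-.0839+np.sin(.0683)*x+np.cos(.0683)*y,z])-[290,170])*5
for n,q in dict(peak=(0,0,.208),legL=(0,26,.19),legR=(0,-26,.19),floorL=(0,26,.153),tabtopL=(0,13,.287),flangeL=(0,40,.14)).items(): print(n,f(*q))
```

```text
peak [237.0483 270.7033]
legL [ 3715.2787 -1491.6236]
legR [ 3215.3952 -1232.9629]
floorL [ 3719.6525 -1500.3082]
tabtopL [ 4006.877  -1606.0509]
flangeL [ 3619.666  -1447.6282]
```

View pics/c5.png

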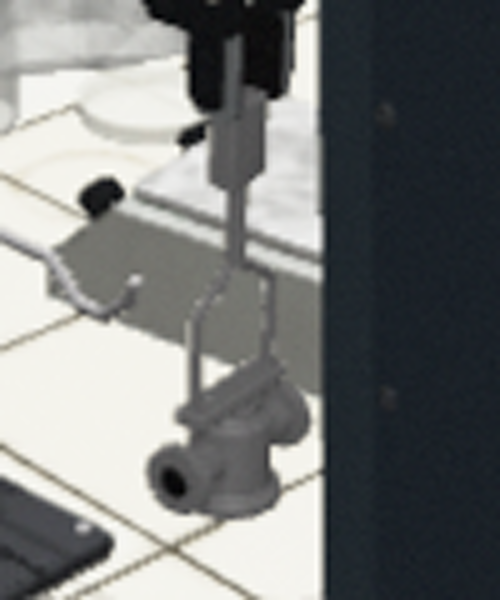

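Run:
```python
from h import *
np.set_printoptions(precision=1,suppress=True)
f=lambda x,y,z:(proj("scene",[.4452+np.cos(.0683)*x-np.sin(.0683)*y,-.0839+np.sin(.0683)*x+np.cos(.0683)*y,z])-[290,170])*5
for n,q in dict(peak=(0,0,.209),legL=(0,.026,.191),legR=(0,-.026,.191),floorL=(0,.026,.153),floorR=(0,-.026,.153),tabtop=(0,0,.288),tabbot=(0,0,.250),foot=(0,0,.099),tip=(0,0,.249)).items(): print(n,f(*q))
print((proj("scene",[.5005,-.08,.188])-[290,170])*5)
```

```text
peak [237.1 268.6]
legL [193.9 328.4]
legR [276.9 285.5]
floorL [192.1 407.7]
floorR [274.  363.5]
tabtop [242.3  94.9]
tabbot [239.8 179.8]
foot [230.3 493.3]
tip [239.7 182. ]
[139.  269.2]
```

Everything matches the prediction to within 2 mm: the peak is at (237,262), the legs at (192,328) and (270,283), and the hook tip at (135,280). Next I pass the stirrup over the tip and partly lower it.

Emit:
drive_tool:
  plan:
    - [1,[5,0.4,0],0]
    - [1,[10,0.7,0],0]
    - [1,[10,0.7,0],0]
    - [1,[10,0.7,0],0]
    - [1,[10,0.7,0],0]
    - [1,[10,0.7,0],0]
    - [1,[6,0.4,0],0]
    - [1,[5,0.4,-4],0]
    - [1,[5,0.4,-5],0]
    - [1,[5,0.3,-5],0]
    - [1,[3,0.2,-5],0]
    - [1,[1,0,-2],0]
    - [1,[0,0,0],0]
    - [1,[0,0,0],0]

```text
time: 7.02
ee_pos: [0.525, -0.0778, 0.2394]
tool_rot: [-3.142, 0.0, 0.069]
ft_force: [0.4, -0.2, -2.8]
width: 0.0226
grasp_force: 59.2
```

Run:
```python
from h import *
a=snap("scene","s6.png")[:,:,::-1]
cv2.imwrite("pics/c6.png",cv2.resize(a[170:270,260:360],(600,600),interpolation=2))
```

```text
(no output)
```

View pics/c6.png

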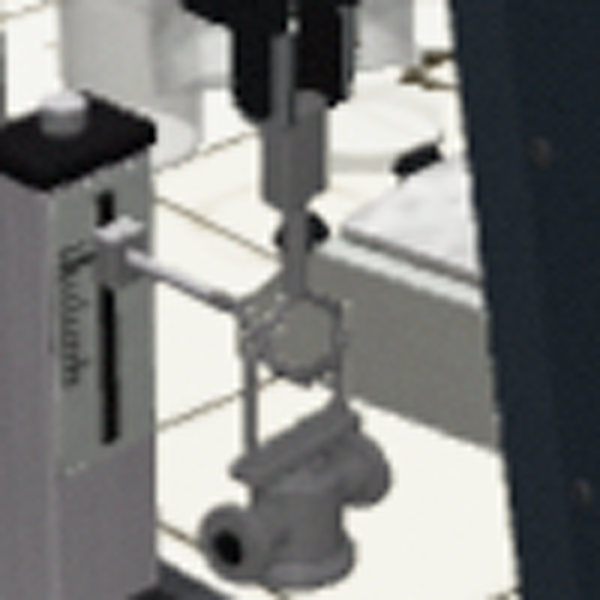

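The hook arm (240,305) enters the window and the trough (305,378) sits below the roof peak (297,290), so the stirrup is over the hook. I'll lower it gently.

Emit:
drive_tool:
  plan:
    - [1,[0,0,-2],0]
    - [1,[0,0,-3],0]
    - [1,[0,0,-3],0]
    - [1,[0,0,-3],0]
    - [1,[0,0,-3],0]
    - [1,[0,0,-2],0]
    - [1,[0,0,-2],0]
    - [1,[0,0,-2],0]
    - [1,[0,0,-2],0]
    - [1,[0,0,-2],0]
    - [1,[0,0,-2],0]
    - [1,[0,0,-2],0]
    - [1,[0,0,-2],0]
    - [1,[0,0,0],0]
    - [1,[0,0,0],0]
    - [1,[0,0,0],0]

```text
time: 8.4
ee_pos: [0.5253, -0.0778, 0.2095]
tool_rot: [-3.142, -0.0, 0.069]
ft_force: [-0.5, -0.8, -2.4]
width: 0.0225
grasp_force: 59.3
```

Emit:
drive_tool:
  plan:
    - [1,[0,0,-2],0]
    - [1,[0,0,-2],0]
    - [1,[0,0,-2],0]
    - [1,[0,0,-2],0]
    - [1,[0,0,0],0]
    - [1,[0,0,0],0]
    - [1,[0,0,0],0]

```text
time: 8.98
ee_pos: [0.5253, -0.0777, 0.2015]
tool_rot: [-3.142, -0.0, 0.069]
ft_force: [-0.7, 0.4, -0.9]
width: 0.0226
grasp_force: 59.4
```

Run:
```python
from h import *
a=snap("scene","s7.png")[:,:,::-1]
cv2.imwrite("pics/c7.png",cv2.resize(a[170:270,260:360],(600,600),interpolation=2))
```

```text
(no output)
```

View pics/c7.png

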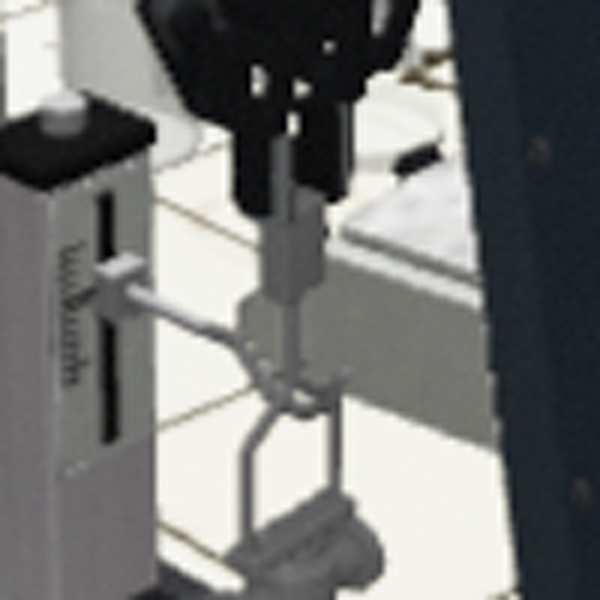

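The stirrup's peak is in the trough (297,395), and the slider is down about 13 mm, from (120,235) to (120,272). About 1 N is left to unload.

Emit:
drive_tool:
  plan:
    - [1,[0,0,-2],0]
    - [1,[0,0,-2],0]
    - [1,[0,0,-2],0]
    - [1,[0,0,-1.5],0]
    - [1,[0,0,0],0]
    - [1,[0,0,0],0]
    - [1,[0,0,0],0]
    - [1,[0,0,0],0]

```text
time: 9.7
ee_pos: [0.5253, -0.0777, 0.194]
tool_rot: [-3.142, -0.0, 0.069]
ft_force: [0.1, 0.0, 0.1]
width: 0.0226
grasp_force: 59.5
```

Emit:
drive_tool:
  plan:
    - [0.7,[0,0,0],0]
    - [0.65,[0,0,0],0]
    - [0.6,[0,0,0],0]
    - [0.5,[0,0,0],0]
    - [0.4,[0,0,0],0]
    - [0.3,[0,0,0],0]
    - [0.2,[0,0,0],0]
    - [0.1,[0,0,0],0]
    - [0,[0,0,0],0]
    - [0,[0,0,0],0]
    - [0,[0,0,0],0]
    - [0,[0,0,0],0]

```text
time: 10.7
ee_pos: [0.5253, -0.0777, 0.1939]
tool_rot: [-3.142, -0.0, 0.069]
ft_force: [-0.1, -0.6, 0.1]
width: 0.0854
grasp_force: 0.0
```

Released. Retreating straight up slowly, then settling.

Emit:
drive_tool:
  plan:
    - [0,[0,0,3],0]
    - [0,[0,0,8],0]
    - [0,[0,0,12],0]
    - [0,[0,0,15],0]
    - [0,[0,0,15],0]
    - [0,[0,0,15],0]
    - [0,[0,0,15],0]
    - [0,[0,0,10],0]
    - [0,[0,0,5],0]
    - [0,[0,0,0],0]
    - [0,[0,0,0],0]
    - [0,[0,0,0],0]
    - [0,[0,0,0],0]
    - [0,[0,0,0],0]
    - [0,[0,0,0],0]
    - [0,[0,0,0],0]
    - [0,[0,0,0],0]
    - [0,[0,0,0],0]
    - [0,[0,0,0],0]
    - [0,[0,0,0],0]

```text
time: 12.37
ee_pos: [0.5253, -0.0778, 0.2919]
tool_rot: [3.142, -0.0, 0.069]
ft_force: [-0.0, -0.5, -1.0]
width: 0.0854
grasp_force: 0.0
```

Emit:
drive_tool:
  plan:
    - [0,[0,0,0],0]
    - [0,[0,0,0],0]
    - [0,[0,0,0],0]
    - [0,[0,0,0],0]
    - [0,[0,0,0],0]
    - [0,[0,0,0],0]
    - [0,[0,0,0],0]
    - [0,[0,0,0],0]
    - [0,[0,0,0],0]
    - [0,[0,0,0],0]
    - [0,[0,0,0],0]
    - [0,[0,0,0],0]
    - [0,[0,0,0],0]
    - [0,[0,0,0],0]
    - [0,[0,0,0],0]
    - [0,[0,0,0],0]
    - [0,[0,0,0],0]
    - [0,[0,0,0],0]
    - [0,[0,0,0],0]
    - [0,[0,0,0],0]

```text
time: 14.03
ee_pos: [0.5253, -0.0778, 0.2919]
tool_rot: [-3.142, 0.0, 0.069]
ft_force: [0.2, -0.2, 0.1]
width: 0.0851
grasp_force: 0.0
```

Run:
```python
from h import *
ims=[snap("scene","s8_%d.png"%i)[165:285,260:345].astype(int) for i in range(10)]
print([int((abs(i-ims[0]).max(2)>25).sum()) for i in ims])
a=cv2.imread("pics/s8_9.png")
cv2.imwrite("pics/c8.png",cv2.resize(a[160:290,250:360],(508,600),interpolation=2))
```

```text
[0, 0, 0, 0, 0, 0, 0, 0, 0, 0]
```

View pics/c8.png

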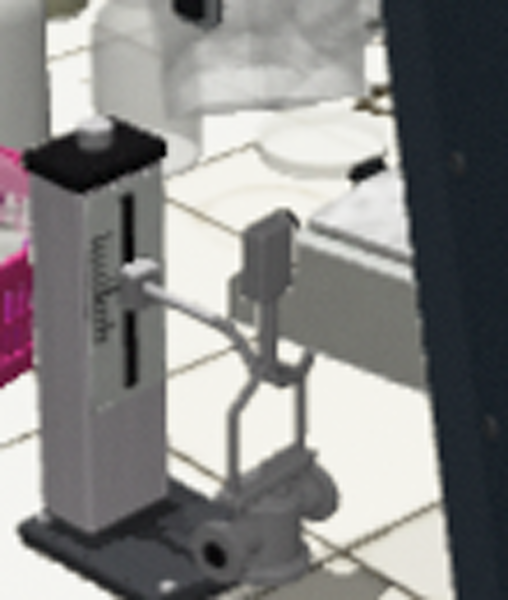

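The valve hangs upright from the trough (280,370) and nothing changes across ten frames. The gripper is well clear, so I'm handing in.

```bash
python3 -c "
from workcell import bot
print(bot.job_done())"
```

```text
the job is handed in; nothing more can be done
None
```

The valve body hangs free and still on the spring balance's hook, the gripper is clear of it, the plain weight was not touched, and I handed the job in after about 15 s of robot time; the hand-in call returned no verdict.

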